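Set the slope of the coaster feed ramp

ROBOT

A 7-joint arm with a two-finger parallel gripper is mounted at the origin on the work surface. World frame = base frame: x ahead of the robot, y to its left, z up, the work surface at z = 0. Lengths are in m, angles in rad, forces in N, time in s.
With the tool pointing down it reaches from about 0.4 to 0.9 m from the base axis. Payload 5.5 kg.
Tool frame: the origin (TCP) lies midway between the tips of the shut fingers; the grasp point (between the pads) lies 19 mm behind it (manip.grip_depth is the distance from the TCP to the grasp point, in m); z points along the fingers, y is the line along which they close (so a half turn about z gives the same grasp; the last joint's range is limited). The gripper opens to 92 mm and grips with 3 to 60 N. Pads are 19 mm wide; open, the fingers measure 130 mm over their backs; the gripper's body (75 mm by 190 mm) begins 47 mm behind the grasp point.
Start: joints at [-0.853, 0.501, -0.427, 1.55, 0.221, 1.138, -0.21], TCP at [0.285, 0.584, 0.227] pointing down, gripper open.
Joint ranges: [-2.88, 2.88], [-0.31, 2.03], [-1.54, 1.56], [0.2, 2.42], [-1.41, 4.55], [0.19, 2.02], [-2.57, 2.57]. Speed limits (rad/s): [2.57, 2.57, 3.14, 3.14, 3.14, 3.14, 3.14].

INTERFACE

Orientations are given as a unit quaternion [x, y, z, w].
In Python, from bench import manip, effector, viewer gives the robot as it stands. Calls block until the motion is done:
- manip.move_pose(position, orientation): joint-space move of the TCP to a pose.
- manip.servo_line(position, ori=None, vel=0.15): straight line of the TCP; ori=None keeps the orientation; vel is the mean speed in m/s.
- manip.movej(angles): joint-space move.
- effector.open_jaws() and effector.close(f_grip=None): open the fingers fully, or close them until they stop; f_grip is the grip in N (None keeps the last).
- manip.sleep(seconds).
- manip.solve_ik(position, orientation): joint angles nearest the present ones, or None.
- viewer.get_image(name): name is "scene" or "top" or "wrist"; returns the picture (384x512x3 uint8, red, green, blue); there is no depth.
- viewer.get_calibration(name): a dict with "vfov" (degrees; the focal length in pixels is half the picture's height over the tangent of half this angle, whatever the lens; pixels are square), "cx", "cy" (the principal point, pixels), "eye" and "attitude" of the camera in the world. Camera axes: x right, y down, z forward; pixel columns grow to the right and rows downward; lengths in m; the calibration is good to about 2 mm. A picture is of the moment at which its call begins: read the wrist's pose just before it. get_calibration takes no time and is no camera call; for the wrist camera it gives the pose at the moment of the call.
A pose or a line that the arm cannot do raises manip.PlanningError and nothing moves.
- manip.hand_in(): hands the job in; it is judged then, once.
Readings, each from a call of its own:
- manip.current_clock(): time.
- manip.current_q(): joint angles.
- manip.current_joint_velocities(): joint speeds.
- manip.current_tau(): joint torques, N m.
- manip.current_tool_pos(): TCP position.
- manip.current_tcp_rot(): TCP orientation.
- manip.current_force(): force on the tool from outside, world axes, zero at the start.
- manip.current_wrist_torque(): the same for the moment, N m.
- manip.current_finger_gap(): finger opening in m.
- manip.current_gripper_force(): force on a finger pad.
Only numpy, scipy, OpenCV 4.12 (cv2) and the standard library are available. Lean on these libraries where they do the work, as an engineer would, in place of code of your own. Each camera call takes 0.05 s, during which the arm holds its last target. There are 200 camera calls.

TASK

At this craft-fair stall the hinged display board should be just steep enough for glazed coasters to feed down to the customers' side. Lift the board slowly by its wooden handle until the square glazed coaster starts to slide, stop there (no steeper) and let it slide down to the lip at the hinge end, then let go and leave the board standing at that slope. Do not go so steep that the round cork coaster slides too, and do not touch either coaster.

Things in the scene. Friction and masses are not known exactly. Their poses are not given: they have to be found in the camera images.
- board_handle (a point): Centre of the board's wooden T-handle: dowel 20 mm thick, 36 mm long, on a 14 mm stem. Pinch its flat ends (36 mm) from above; 56 mm above the table when level, on the robot's side. Board axes: x from handle to hinge, y along dowel and hinge, z out of the board. Board top face at z = 6 mm, x = 40 to 280 mm, 240 wide; lip 20 mm high, inner face at x = 268 mm; hinge line at x = 280, z = 0.
- board (a joint): Tilt of the board about its far-side hinge, rad: 0 level (at the start), grows as the handle is raised, at most 0.8. Stiff: stays at any slope it is left; 8 to 12 N upward at the handle raises it. The square coaster starts to slide between 0.19 and 0.57, different each time; the cork one only 0.15 or more beyond that. Loose jars (70 and 100 mm high) and a spare tile stand on the table beside it.
- tile: Square glazed coaster, the one to slide: 80 x 80 x 8 mm, white rim and blue face, flat on the board in its left or right half, turned up to 15 degrees. Origin at the centre of its underside, z out of its face. (An equal spare lies on the table: leave it.)
- cork: Round rubber-backed cork coaster that must stay: 90 mm in diameter, 9 mm thick, flat on the board in the other half, 95 to 140 mm from the handle along the board. Origin at the centre of its underside, z out of its face.
Not all that is in view belongs to the job. Leave any purple look-alike of the tile alone. Leave any turquoise look-alike of the cork alone.

How it is judged:
By the outcome, as a careful person would: the job done as asked, in the order asked, and still so for the second after the job is handed in, with the robot touching nothing.
It also fails if it takes over 51 s, if anything falls off the work surface, if the arm or the gripper's body presses on something with over 40 N, if the wrist force passes 120 N, or if a joint passes its speed limit or range.

## Working session

There is one attempt and no reset: what is moved stays moved. The work goes in short steps, each a Python script; the robot and the scene stay as the last script left them, time stands still between calls to the robot, and variables do not carry over. Pictures are saved under pics/ and viewed, at most 10 in all, crops included, and the job is handed in when it is done.

```bash
ls; mkdir -p pics; python3 - <<'E'
from bench import manip, effector, viewer
import cv2,numpy as np
a=viewer.get_image("scene");b=viewer.get_image("top")
cv2.imwrite("pics/s0.png",a[:,:,::-1]);cv2.imwrite("pics/t0.png",b[:,:,::-1])
for n in("scene","top"):print(viewer.get_calibration(n))
print(manip.current_tcp_rot(),manip.current_clock())
E
```

```text
pics
{'vfov': 51.88657057893177, 'cx': 252.05256811122274, 'cy': 189.97718359716373, 'eye': array([1.12459084, 0.10702939, 0.65868359]), 'attitude': array([ 0.54378567,  0.75659238, -0.29567251, -0.2108148 ])}
{'vfov': 55.115841182557425, 'cx': 256.4826470254808, 'cy': 194.6192042098288, 'eye': array([ 0.43758272, -0.06230932,  0.78414193]), 'attitude': array([-0.67754286,  0.72724545, -0.08081284,  0.07429007])}
[ 2.25438542e-01  9.74257017e-01 -8.25975032e-04 -2.15315754e-04] 0.1
```

View pics/s0.png

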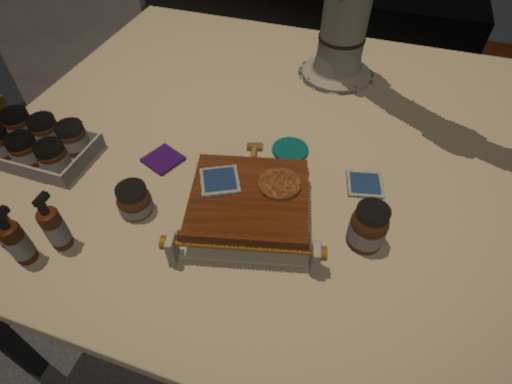

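View pics/t0.png

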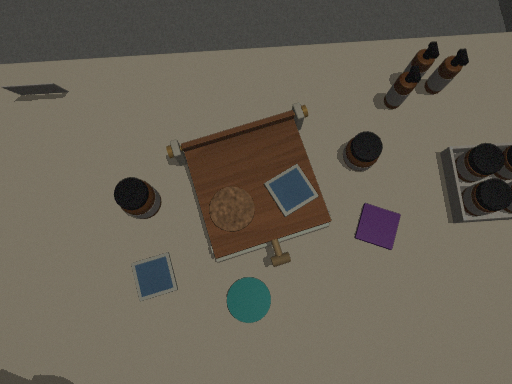

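Both views: the tile candidates are a blue/white square on the board (top 291,190), the spare on the table (155,277) and a purple square (378,226). The cork candidates are the brown disc on the board (232,208) and a turquoise disc (249,300). I choose the two on the board. The handle is at about (281,258) top / (255,147) scene. A crop will check this.

```bash
cat > h.py <<'E'
import numpy as np,cv2
from scipy.spatial.transform import Rotation as R
def ray(c,px):
    f=192/np.tan(np.radians(c["vfov"])/2)
    px=np.atleast_2d(px).astype(float)
    d=np.c_[(px[:,0]-c["cx"])/f,(px[:,1]-c["cy"])/f,np.ones(len(px))]
    return c["eye"],R.from_quat(c["attitude"]).apply(d)
def plane(c,px,z):
    e,d=ray(c,px);return e+d*((z-e[2])/d[:,2])[:,None]
def proj(c,P):
    f=192/np.tan(np.radians(c["vfov"])/2)
    p=R.from_quat(c["attitude"]).inv().apply(np.atleast_2d(P)-c["eye"])
    return p[:,:2]/p[:,2:]*f+[c["cx"],c["cy"]]
def blue(im):
    h=cv2.cvtColor(im,cv2.COLOR_RGB2HSV)
    m=cv2.inRange(h,(98,90,50),(122,255,255))
    return sorted([(cv2.contourArea(k),cv2.minAreaRect(k)) for k in cv2.findContours(m,0,2)[0] if cv2.contourArea(k)>100],key=lambda t:-t[0])
E
python3 - <<'E'
from h import *
from bench import viewer
b=cv2.imread("pics/t0.png")
cv2.imwrite("pics/c0.png",cv2.resize(b[100:280,160:340],None,fx=3.3,fy=3.3,interpolation=cv2.INTER_CUBIC))
s=cv2.imread("pics/s0.png")
c=viewer.get_calibration("top");cs=viewer.get_calibration("scene")
print(blue(b[:,:,::-1].copy()));print(blue(s[:,:,::-1].copy()))
print("handle",plane(c,[281,258.5],.066),plane(cs,[255,147],.06))
print("corners",plane(c,[[184,150],[294,116],[328,220],[214,252]],.062))
print("tile,cork",plane(c,[[291,190],[232,208]],.07), plane(c,[[138,197],[363,151],[249,300]],.07))
E
```

```text
[(943.0, ((291.02587890625, 189.1786651611328), (31.80845069885254, 32.28249740600586), 58.570438385009766)), (927.0, ((153.27236938476562, 276.4192810058594), (31.143186569213867, 32.95425033569336), 73.49563598632812))]
[(581.0, ((219.34144592285156, 179.0731964111328), (20.981992721557617, 30.47910499572754), 83.6598129272461)), (342.5, ((365.0196228027344, 183.06906127929688), (28.833864212036133, 18.934993743896484), 2.602562189102173))]
handle [[ 0.46862765 -0.1128887   0.066     ]] [[ 0.47495837 -0.10666649  0.06      ]]
corners [[ 0.70338875  0.06793797  0.062     ]
 [ 0.76274168 -0.16590702  0.062     ]
 [ 0.53718479 -0.2124858   0.062     ]
 [ 0.49042873  0.01564305  0.062     ]]
tile,cork [[ 0.60135345 -0.14400997  0.07      ]
 [ 0.57321504 -0.02456278  0.07      ]] [[ 0.60854336  0.16030576  0.07      ]
 [ 0.67256943 -0.29830981  0.07      ]
 [ 0.39644241 -0.0464072   0.07      ]]
```

View pics/c0.png

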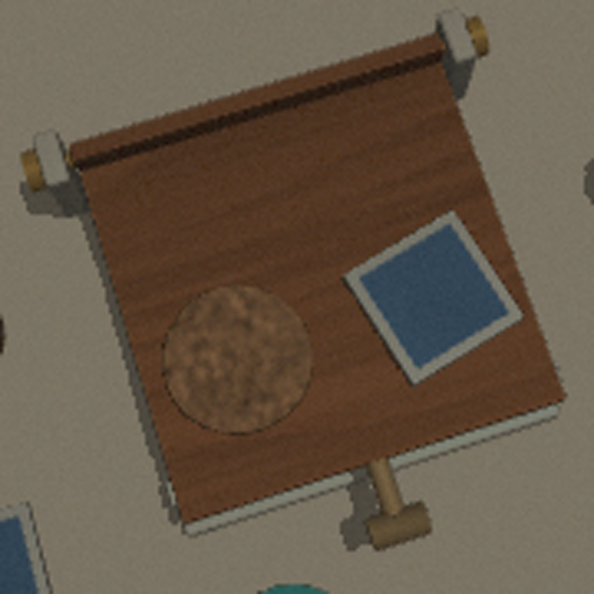

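The crop confirms the blue, white-rimmed tile on the board's right half (in this view), the cork disc on its left half, and the T-handle at top pixel ≈(281,259.5). Next I work out the board frame and hover above the handle.

```bash
cat >> h.py <<'E'
def pose(H,psi,th,up=0,sgn=1):
    """TCP pose with grasp point at the handle for tilt th; up = retreat along board z"""
    Rb=(R.from_euler('z',psi)*R.from_euler('y',th)).as_matrix()
    hinge=np.array([H[0],H[1],.056])+.28*np.array([np.cos(psi),np.sin(psi),0])
    h=hinge-.28*Rb[:,0]
    Rt=np.c_[-sgn*Rb[:,0],sgn*Rb[:,1],-Rb[:,2]]
    from bench import manip
    return h-Rb[:,2]*(manip.grip_depth-up),R.from_matrix(Rt).as_quat(),Rb,hinge
E
python3 - <<'E'
from h import *
from bench import viewer,manip
c=viewer.get_calibration("top")
P=plane(c,[[330.6,220.6],[216,258.2]],.062);F=plane(c,[[292.4,110.6],[181.2,143.9]],.082)
print(P,F)
H=plane(c,[281,259.2],.064)[0]
M,N=P.mean(0),F.mean(0)
d1=P[1]-P[0];d2=F[1]-F[0]
psis=[np.arctan2(-d[0],d[1]) for d in(d1,d2)]+[np.arctan2(*(N-M)[[1,0]])]
print(psis)
psi=np.mean(psis);xb=np.array([np.cos(psi),np.sin(psi)])
print("H",H,"from edge",M[:2]-.04*xb,"from far",N[:2]-.28*xb)
for s in(1,-1):
  for t in(0,.3,.6):
    p,q,_,_=pose(H,psi,t,.0,s);print(s,t,manip.solve_ik(p,q))
E
```

```text
[[ 0.53562849 -0.21748818  0.062     ]
 [ 0.47827773  0.01232441  0.062     ]] [[ 0.76589583 -0.16086196  0.082     ]
 [ 0.70939034  0.06960052  0.082     ]]
[np.float64(0.24455932944687575), np.float64(0.24043993479857723), np.float64(0.24203359190975074)]
H [ 0.46738613 -0.11291583  0.064     ] from edge [ 0.46812199 -0.11218105] from far [ 0.46582523 -0.11282486]
1 0 [ 0.32071847  0.4725328  -0.16568931  2.10384636  0.13844208  0.57515897
  1.86966013]
1 0.3 [ 0.27284028  0.50835944 -0.22141981  1.82208186  0.21807852  1.12099479
  1.75162843]
1 0.6 [ 0.24348243  0.67283278 -0.31056832  1.47031492  0.29359381  1.62961457
  1.67744844]
-1 0 [-0.05090896  0.48052167  0.27738724  2.11637603 -0.23558753  0.57317946
 -0.93303482]
-1 0.3 [-0.14183106  0.51413236  0.31367328  1.83732226 -0.04259569  1.0903379
 -1.14864684]
-1 0.6 [-0.18566106  0.67341621  0.34193035  1.48885365  0.0053043   1.57215286
 -1.18303334]
```

```bash
echo 'H=np.array([.4672,-.1126]);PSI=.2424;S=-1' >> h.py; python3 - <<'E'
from h import *
from bench import viewer,manip
p,q,_,_=pose(H,PSI,0,.12,S)
manip.move_pose(p,q)
c=viewer.get_calibration("wrist");im=viewer.get_image("wrist")
cv2.imwrite("pics/w1.png",im[:,:,::-1])
print(manip.current_clock(),manip.current_tool_pos()-p,manip.current_force(),manip.current_finger_gap())
np.save("w1.npy",c,allow_pickle=True)
y=np.array([-np.sin(PSI),np.cos(PSI),0]);h=np.r_[H,.056]
print(proj(c,[h,h+.018*y,h-.018*y]))
E
```

```text
2.7083 [ 4.38251065e-04  1.01545561e-03 -2.52584830e-05] [ 0.03840862  0.22450633 -0.19440886] 0.09215076457509463
[[258.55097348 192.11487953]
 [239.90865564 192.08284503]
 [277.19231625 192.14691236]]
```

View pics/w1.png

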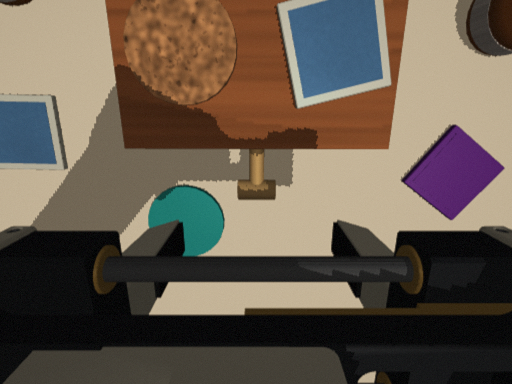

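The wrist view shows the T-handle centred at (256.5,189.7), against a predicted (258.6,192.1), so it is about 2 mm off. I'll nudge by that, descend, and grip.

```bash
echo 'H=H+R.from_euler("z",PSI).apply([.0012,.0015,0])[:2]' >> h.py; python3 - <<'E'
from h import *
from bench import viewer,manip,effector
p,q,_,_=pose(H,PSI,0,0,S)
manip.servo_line(p,q,vel=.1)
print(manip.current_clock(),manip.current_force())
effector.close(f_grip=25)
print(manip.current_clock(),manip.current_finger_gap(),manip.current_gripper_force(),manip.current_force(),manip.current_wrist_torque(),manip.current_tool_pos()-p)
cs=viewer.get_calibration("scene")
a=viewer.get_image("scene");cv2.imwrite("pics/s1.png",a[:,:,::-1])
print(blue(a)); print(plane(cs,[b[1][0] for b in blue(a)],.07),manip.current_clock())
E
```

```text
4.0583 [-0.02857632  0.31530926  0.21602763]
4.9667 0.035919746384541 25.00012904405594 [-0.49178822  2.33404819  1.10864949] [ 0.61414427  0.37721608 -0.07500101] [-2.44995826e-04  7.41206626e-04 -6.21480951e-05]
[(582.0, ((219.34144592285156, 179.0731964111328), (20.981992721557617, 30.47910499572754), 83.6598129272461)), (479.5, ((365.0126953125, 182.8223419189453), (29.353784561157227, 18.880468368530273), 4.085616588592529))]
[[ 0.60484227 -0.14172265  0.07      ]
 [ 0.51966261  0.14669829  0.07      ]] 5.0167
```

View pics/s1.png

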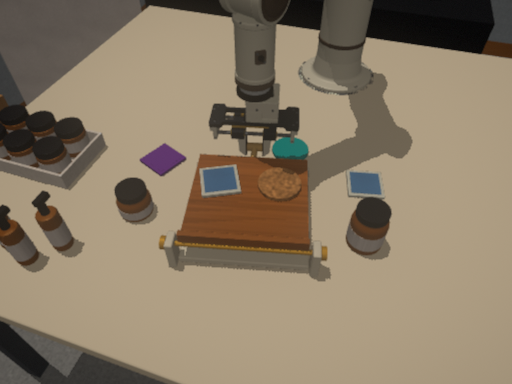

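Handle is held (gap 35.9 mm) and the coasters are undisturbed. Now I raise it slowly while watching the tile.

```bash
cat >> h.py <<'E'
def centroid(im,near):
    h=cv2.cvtColor(im,cv2.COLOR_RGB2HSV);m=cv2.inRange(h,(98,90,50),(122,255,255))
    n,_,st,ce=cv2.connectedComponentsWithStats(m)
    k=[i for i in range(1,n) if st[i,4]>100 and abs(ce[i,0]-near[0])<60]
    i=min(k,key=lambda i:np.hypot(*(ce[i]-near)));return ce[i],st[i,4]
def tilt():
    from bench import manip
    q=R.from_quat(manip.current_tcp_rot()).as_matrix()
    g=manip.current_tool_pos()-q[:,2]*manip.grip_depth
    return np.arcsin((g[2]-.056)/.28)
def tile_xy(cs,px,th):
    _,_,Rb,hinge=pose(H,PSI,th,0,S);e,d=ray(cs,px);d=d[0]
    e=Rb.T@(e-hinge);d=Rb.T@d
    return (e+d*(.014-e[2])/d[2])[:2]+[.28,0]   # board x,y of tile centre
E
python3 - <<'E'
from h import *
from bench import viewer,manip
cs=viewer.get_calibration("scene")
near=np.array([219.3,179.]);hist=[]
def look():
    global near
    th=tilt();near,a=centroid(viewer.get_image("scene"),near)
    return th,tile_xy(cs,near,th),a
def go(t,v):
    p,q,_,_=pose(H,PSI,t,0,S);manip.servo_line(p,q,vel=v)
go(.05,.03);go(.1,.03);go(.15,.03)
t=.15;found=False
while t<.6 and manip.current_clock()<38:
    th,xy,a=look();hist.append(xy[0])
    print("%.2f t=%.3f th=%.4f x=%.1f y=%.1f a=%d F=%.1f"%(manip.current_clock(),t,th,xy[0]*1e3,xy[1]*1e3,a,manip.current_force()[2]))
    if len(hist)>3 and xy[0]-np.median(hist[-5:-1])>.0022:
        found=True;break
    t+=.008;go(t,.02)
for i in range(10 if found else 0):
    manip.sleep(.1);th,xy,a=look();print("after %.2f %.4f x=%.1f y=%.1f"%(manip.current_clock(),th,xy[0]*1e3,xy[1]*1e3))
print(found,t)
E
```

```text
6.92 t=0.150 th=0.1495 x=125.4 y=-63.0 a=756 F=-4.5
7.22 t=0.158 th=0.1574 x=125.4 y=-63.1 a=764 F=-5.1
7.53 t=0.166 th=0.1654 x=125.4 y=-63.0 a=769 F=-5.3
7.84 t=0.174 th=0.1734 x=125.5 y=-63.0 a=772 F=-5.2
8.15 t=0.182 th=0.1812 x=125.3 y=-63.1 a=781 F=-5.3
8.46 t=0.190 th=0.1892 x=125.5 y=-63.0 a=786 F=-4.1
8.77 t=0.198 th=0.1971 x=125.4 y=-63.0 a=792 F=-5.1
9.07 t=0.206 th=0.2051 x=125.4 y=-63.0 a=801 F=-6.1
9.38 t=0.214 th=0.2130 x=125.5 y=-63.0 a=805 F=-5.4
9.69 t=0.222 th=0.2210 x=125.4 y=-63.0 a=812 F=-5.4
10.00 t=0.230 th=0.2290 x=125.3 y=-63.1 a=821 F=-5.0
10.31 t=0.238 th=0.2368 x=125.4 y=-63.0 a=827 F=-5.0
10.62 t=0.246 th=0.2448 x=125.3 y=-63.1 a=833 F=-4.9
10.93 t=0.254 th=0.2528 x=125.3 y=-63.1 a=840 F=-4.9
11.23 t=0.262 th=0.2607 x=125.2 y=-63.1 a=849 F=-6.6
11.54 t=0.270 th=0.2687 x=125.3 y=-63.1 a=857 F=-5.6
11.85 t=0.278 th=0.2766 x=125.3 y=-63.2 a=866 F=-5.4
12.16 t=0.286 th=0.2846 x=125.2 y=-63.2 a=872 F=-5.5
12.47 t=0.294 th=0.2925 x=125.2 y=-63.3 a=879 F=-5.6
12.78 t=0.302 th=0.3005 x=125.2 y=-63.3 a=885 F=-5.7
13.08 t=0.310 th=0.3085 x=125.2 y=-63.2 a=892 F=-6
[... 1117 characters left out ...]
.2
19.87 t=0.486 th=0.4832 x=124.8 y=-63.1 a=1026 F=-6.0
20.18 t=0.494 th=0.4912 x=124.8 y=-63.1 a=1031 F=-6.3
20.48 t=0.502 th=0.4991 x=124.8 y=-63.1 a=1041 F=-5.1
20.79 t=0.510 th=0.5070 x=125.0 y=-63.1 a=1047 F=-5.7
21.10 t=0.518 th=0.5150 x=126.8 y=-63.0 a=1052 F=-5.1
21.41 t=0.526 th=0.5230 x=133.0 y=-63.3 a=1063 F=-5.2
after 21.56 0.5230 x=140.1 y=-63.2
after 21.71 0.5230 x=149.7 y=-63.4
after 21.86 0.5230 x=161.7 y=-63.5
after 22.01 0.5229 x=176.5 y=-63.5
after 22.16 0.5230 x=193.6 y=-63.4
after 22.31 0.5230 x=213.5 y=-63.2
after 22.46 0.5231 x=220.4 y=-62.5
after 22.61 0.5230 x=220.5 y=-62.5
after 22.76 0.5230 x=220.5 y=-62.5
after 22.91 0.5229 x=220.5 y=-62.5
True 0.5260000000000002
```

The slide started at ~0.51 and the board stopped at 0.523. The tile has come to rest at x≈220 mm, at the lip. Now I release and back off.

```bash
python3 - <<'E'
from h import *
from bench import viewer,manip,effector
cs=viewer.get_calibration("scene")
effector.open_jaws()
p,q,_,_=pose(H,PSI,.526,.10,S)
manip.servo_line(p,q,vel=.1)
manip.sleep(.3)
a=viewer.get_image("scene");cv2.imwrite("pics/s2.png",cv2.resize(a[80:290,120:400],None,fx=2.8,fy=2.8)[:,:,::-1])
n,_=centroid(a,np.array([205.,225.]));print(n,tile_xy(cs,n,.523),manip.current_clock(),manip.current_force(),manip.current_finger_gap())
E
```

```text
[210.27320035 211.29401561] [ 0.22046573 -0.06244803] 25.425 [-0.01496994 -1.06699841 -0.05678063] 0.09209421092132956
```

View pics/s2.png

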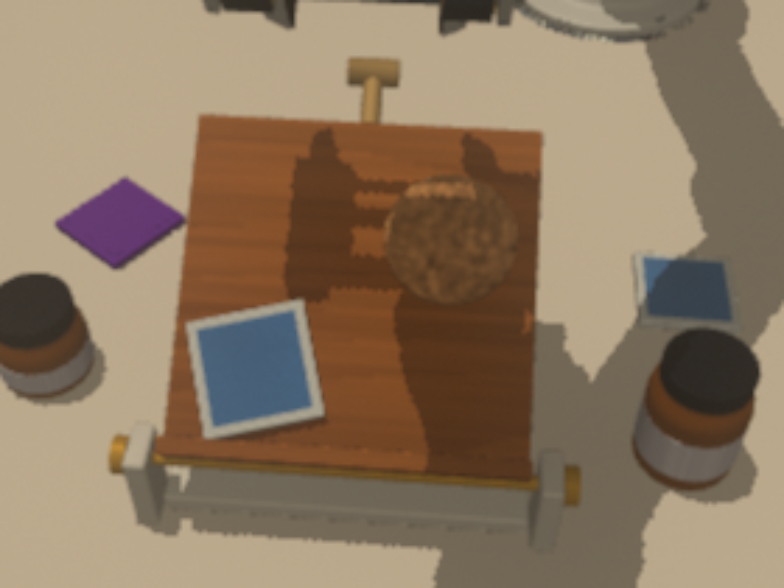

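The crop shows the board standing tilted with the gripper clear. The tile is at the lip (crop 255,370) and the cork is still in the upper half (452,238). I'll do a quick numeric check on the cork before handing in.

```bash
python3 - <<'E'
from h import *
from bench import viewer,manip
cs=viewer.get_calibration("scene")
x0=tile_xy(cs,[279.5,184],0);x1=tile_xy(cs,[120+452/2.8,80+238/2.8],.523)
print(x0,x1)
if x1[0]-x0[0]<.012: print(manip.hand_in(),manip.current_clock())
E
```

```text
[0.12947494 0.06235478] [0.12449142 0.06310196]
the job is handed in; nothing more can be done
the job is handed in; nothing more can be done
```

I raised the board to about 0.523 rad; the glazed coaster began sliding at about 0.51 and came to rest at the lip, the cork coaster stayed where it was, the handle is released with the board holding its slope, and the job was handed in after about 25 s.

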